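Lock the microscope stage with its pin

ROBOT

A 6-joint arm with a two-finger parallel gripper is mounted at the origin on the work surface. World frame = base frame: x ahead of the robot, y to its left, z up, the work surface at z = 0. Lengths are in m, angles in rad, forces in N, time in s.
With the tool pointing down it reaches from about 0.325 to 1 m from the base axis. Payload 5.1 kg.
Tool frame: the origin (TCP) lies midway between the tips of the shut fingers; the grasp point (between the pads) lies 19 mm behind it (env.pinch_z is the distance from the TCP to the grasp point, in m); y points along the fingers, z is the direction in which the jaws open and shut, and the axes are right-handed (so a half turn about y gives the same grasp; the last joint's range is limited). The gripper opens to 85 mm and grips with 20 to 120 N. Pads are 22 mm wide; open, the fingers measure 114 mm over their backs; the gripper's body (76 mm by 85 mm) begins 54 mm behind the grasp point. The pads swing forward as they close: fully open they stand 13 mm farther back than shut.
Start: joints at [-1.317, 0.124, 1.65, -0, 1.367, -0.083], TCP at [0.215, -0.613, 0.231] pointing down, gripper open.
Joint ranges: [-2.61, 2.61], [-1.02, 2.33], [0.03, 2.71], [-1.35, 4.49], [0.32, 2.68], [-2.91, 2.91]. Speed limits (rad/s): [2.57, 2.57, 3.14, 3.14, 3.14, 3.14].

INTERFACE

Orientations are given as a rotation vector (axis times angle).
In Python, from rig import env gives the robot as it stands.
- The arm moves only by the shell command python3 -m inch 'ROWS'. ROWS is JSON, a list of rows, each a list of 7 numbers: the shift along the tool's x, y, z in m, then the turn, a rotation vector about the tool's x, y, z in degrees, then the closure, from 0 (fully open) to 1 (shut). A call has 1 to 8 rows; each row is the pose to reach, as a shift and turn from the pose commanded when the call began, along the tool's axes at that moment; what a row does not reach only later rows make up. A row lasts 1/8 s, in which the tool goes at most 62.5 mm and 10.7 degrees, less where a joint would pass 70% of its speed; a pose out of reach is approached as far as the arm can. A call with a gripper value outside its range is refused whole. The fingers move at their own pace and stop on an object; the grip force is fixed at half the most. Time passes only in rows, so rows that repeat a pose let the fingers close. It gives the time, the measured TCP pose, the force and the opening at its end, in the units of the state.
- env.get_state(): the state, without advancing time (a new reading comes with each control period).
- env.read_camera(name): name is "side" or "top"; returns a dict with "pixels" (400x640x3 uint8, red, green, blue), "fx", "fy", "cx", "cy" (pixels), "R" (3x3) and "t" (3): a world point X has camera coordinates R X + t. Camera axes: x right, y down, z forward; pixel columns grow to the right and rows downward; lengths in m; the calibration is good to about 2 mm. A picture is of the moment at which its call begins. There is no depth.
- env.hand_in(): hands the job in, once; it reports no verdict.
The state is a dict: "t": time; "joint_pos": joint angles; "joint_vel": joint speeds; "joint_efforts": joint torques, N m; "position": TCP position; "orientation": TCP orientation; "force": force on the tool from outside, world axes, zero at the start; "moment": the same for the moment, N m; "finger_gap": finger opening in m.
Only numpy, scipy, OpenCV 4.12 (cv2) and the standard library are available. Lean on these libraries where they do the work, as an engineer would, in place of code of your own. Each camera call takes 0.05 s, during which the arm holds its last target.

TASK

Lock the motorised microscope stage for a move: take the yellow-headed lock pin out of the grey rack, push it down through the shuttered slot in the stage's black cover, feel along for the lock hole hidden in the carriage underneath and let the pin go fully home, collar down on the cover, then let go of it. The carriage may have stopped anywhere along the slot and its rails are delicate, so while feeling for the hole press and push only gently (never 25 N or more), and leave the other pins and everything else on the bench in place.

Things in the scene. Friction and masses are not known exactly. Their poses are not given: they have to be found in the camera images.
- lock_pin_grip (a point): Lock pin: yellow round head 20 mm wide, 36 mm tall, on a steel collar 26 mm wide, 5 mm thick; about 0.11 kg. This point is on the pin's axis near mid-head, 25 mm above the collar's underside; z points up the pin. At the start it stands in one of the rack's three holes, collar on the rack's top (55 mm above the bench); the other two pins are the same but for blue and white heads; the order varies.
- lock_pin_tip (a point): End of the lock pin's steel shank, on its axis, 70 mm below the grip point and 45 mm below the collar's underside. The shank is 8 mm wide; its last 3 mm taper to 4 mm.
- slot (a point): Centre of the slot in the stage's black cover, at the cover's upper face (75 mm above the bench); y runs along the slot, x across, z up. The slot is 50 mm long and 12 mm wide, inside a thin white outline, in a flat 6 mm cover. A grey spring shutter closes it from below: the tip swings it down (under 2 N), then it leans on the shank (under 1 N). With the pin home the grip point is 25 mm above here.
- under_slot (a point): Point 26 mm straight below the slot point, on the upper face of the carriage's flat steel lock bar, hidden by the shutter. The bar yields downwards on a spring: 2 N at first, then 1.2 N per mm for 6 mm, then solid. It has one through hole, 11 mm along the slot and 13 mm across, centred within 15 mm either way of this point along y: where, only touch can tell. Free space below the hole.
- stage: Motorised stage: white housing 190 x 200 mm, 75 mm tall, black cover and side knobs, fixed to the bench, its carriage braked. Origin at the centre of its underside. The slot's centre is at x = -30 mm, z = 75 mm and it runs along y. A flat specimen frame 4 mm tall begins 55 mm from the slot's centre line on the +x side; elsewhere the cover is flat.
- rack: Grey pin rack, fixed block 50 x 204 mm, 55 mm tall, origin at the centre of its underside; three holes 10 mm wide in a row along its y axis at -70, 0 and +70 mm.
- blue_pin_grip (a point): Grip point of the blue-headed pin (same shape as the lock pin), a bystander.
- white_pin_grip (a point): Grip point of the white-headed pin (same shape as the lock pin), a bystander.
- sample_jar: Jar with an orange lid, 60 mm wide, 65 mm tall, origin at its underside; a bystander.
- reagent: White bottle with a blue cap, 60 mm wide, 130 mm tall, origin at its underside; a bystander.
- dropper: Small clear bottle with a red cap, 36 mm wide, 85 mm tall, origin at its underside; a bystander.
- slide_box: Closed blue slide box 170 x 80 x 32 mm, origin at its underside; a bystander.
- dish: Shallow glass dish 90 mm wide, 15 mm tall, origin at its underside; a bystander.

How it is judged:
At the end, for the whole second after the job is handed in: The lock pin stands fully home in the hidden hole: its collar within 3 mm of the cover, its axis within the slot and within 0.12 rad of upright, at rest and released (z of lock_pin_grip in the frame of slot below 0.028 m and x of lock_pin_grip in the frame of slot between -0.007 and 0.007 m and y of lock_pin_grip in the frame of slot between -0.025 and 0.025 m and angle between lock_pin_grip's own z axis and vertical below 0.12 rad and linear speed of lock_pin below 0.01 m/s); the robot touches nothing.
It fails at once if while not yet home (collar more than 3 mm above the cover) the lock pin presses or pushes on the stage (cover, shutter or carriage) with 25 N or more (contact force between lock_pin and stage above 25 N and z of lock_pin_grip in the frame of slot above 0.028 m).
It fails at once if another pin is moved by more than 20 mm (distance of any of blue_pin_grip, white_pin_grip from where it was at the start of the episode above 0.02 m).
It fails at once if a bystander on the bench is moved by more than 20 mm (distance of any of sample_jar, reagent, dropper, slide_box, dish from where it was at the start of the episode above 0.02 m).
It also fails if it takes over 58 s, if anything falls off the work surface, if the arm or the gripper's body presses on something with over 40 N, if the wrist force passes 120 N, or if a joint passes its speed limit or range.

## Working session

There is one attempt and no reset: what is moved stays moved. The work goes in short steps, Python scripts to look and compute and a shell command to move; the robot and the scene stay as the last step left them, time stands still between calls to the robot, and variables do not carry over. Pictures are saved under pics/ and viewed, and the job is handed in when it is done.

```bash
mkdir -p pics; ls; python3 - <<'E'
from rig import env
import cv2
s=env.get_state();print(s, env.pinch_z)
for n in("side","top"):
    c=env.read_camera(n);cv2.imwrite(f"pics/{n}0.png",c["pixels"][:,:,::-1]);print(n,c["fx"],c["fy"],c["cx"],c["cy"],c["R"],c["t"])
E
```

```text
pics
{'t': 0.0, 'joint_pos': array([-1.31659986e+00,  1.24556382e-01,  1.65169115e+00, -5.42106825e-06,
        1.36751315e+00, -8.25997553e-02]), 'joint_vel': array([-8.10383895e-04,  3.95435269e-05,  6.27222180e-04,  1.50202321e-03,
        5.68911360e-04, -3.96251206e-04]), 'joint_efforts': array([ 4.73101136e-04, -4.23611248e+01, -3.65451980e+01,  6.13495013e-05,
        6.99077878e-03, -9.99049590e-07]), 'position': array([ 0.21461666, -0.61288793,  0.23000971]), 'orientation': array([-0.34681853,  2.04107499, -2.03660873]), 'force': array([ 0.02785036, -0.65052698,  0.24035977]), 'moment': array([ 0.05143245, -0.00584458,  0.00084413]), 'finger_gap': 0.0854410583523854} 0.0187
side 380.25619553104275 380.25619553104275 319.31545695946136 200.04396592336386 [[-0.87488459 -0.48422387 -0.01020781]
 [-0.30259691  0.56293865 -0.76911325]
 [ 0.37816936 -0.66979648 -0.63903099]] [0.54976311 0.26129975 0.8136617 ]
top 421.05366906184247 421.05366906184247 318.47940965137263 193.3464277540337 [[-0.05553151 -0.9984504   0.00361132]
 [-0.97793854  0.05366049 -0.20188307]
 [ 0.20137644 -0.01474252 -0.97940297]] [0.01753015 0.6397905  1.24019788]
```

View pics/side0.png

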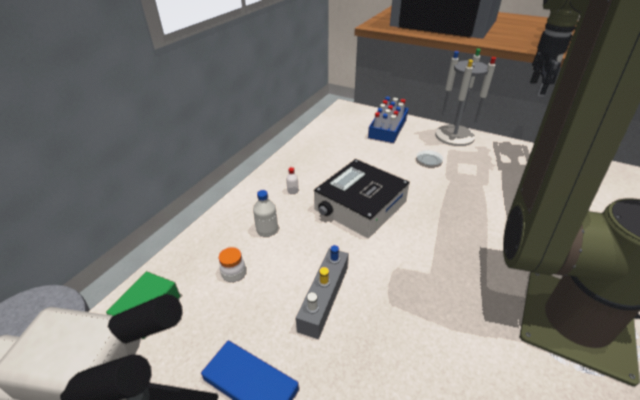

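View pics/top0.png

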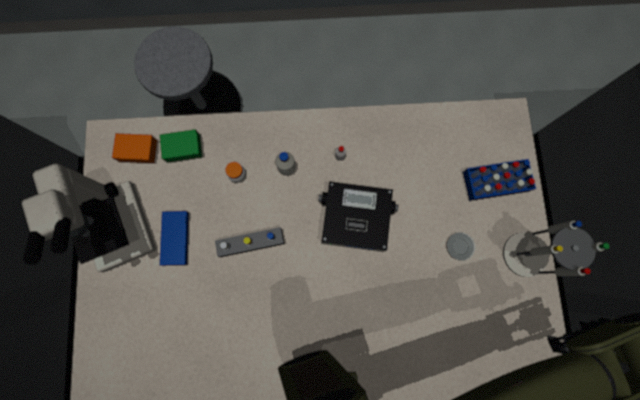

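The yellow pin is the middle one in the rack: side (324,275), top (248,240). The stage is at top (357,215), with the slot outline near (356,225). I'll zoom in next.

```bash
python3 - <<'E'
import cv2,numpy as np
t=cv2.imread("pics/top0.png");s=cv2.imread("pics/side0.png")
def z(im,x,y,w,h,k):return cv2.resize(im[y:y+h,x:x+w],None,fx=k,fy=k,interpolation=cv2.INTER_CUBIC)
cv2.imwrite("pics/zt.png",np.clip(z(t,310,170,100,90,6)*1.0*1.5,0,255).astype(np.uint8))
cv2.imwrite("pics/zs.png",z(s,290,150,130,90,6))
cv2.imwrite("pics/zr.png",np.vstack([z(t,205,215,100,50,6),z(s,280,235,100,50,6)]))
E
```

```text
(no output)
```

View pics/zt.png

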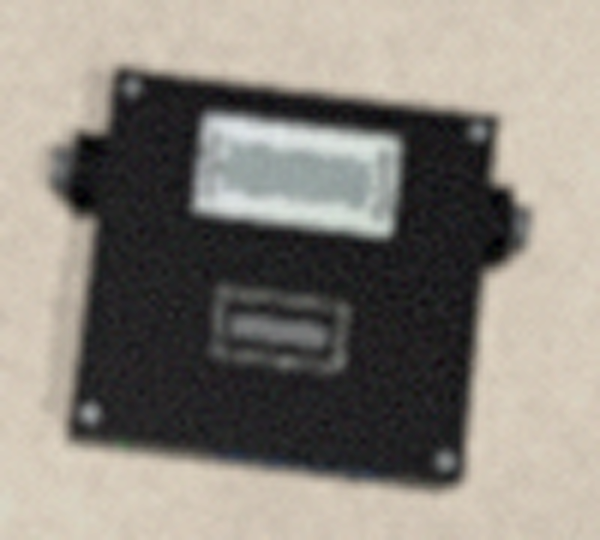

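View pics/zs.png

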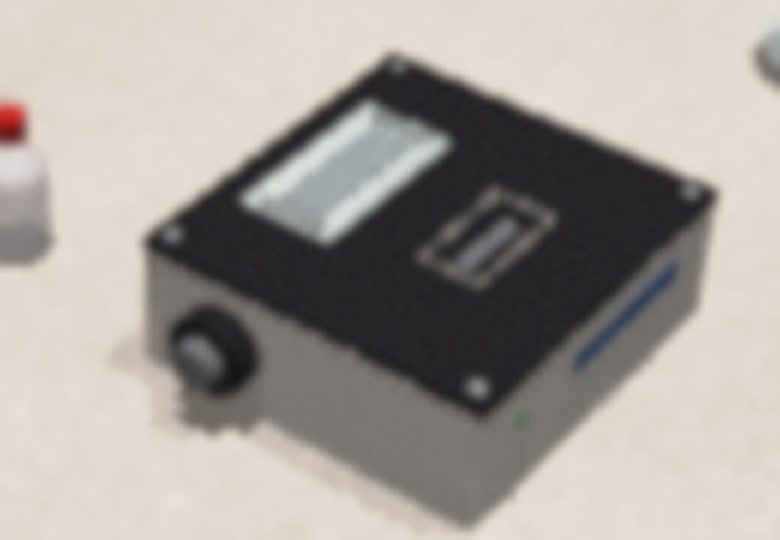

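View pics/zr.png

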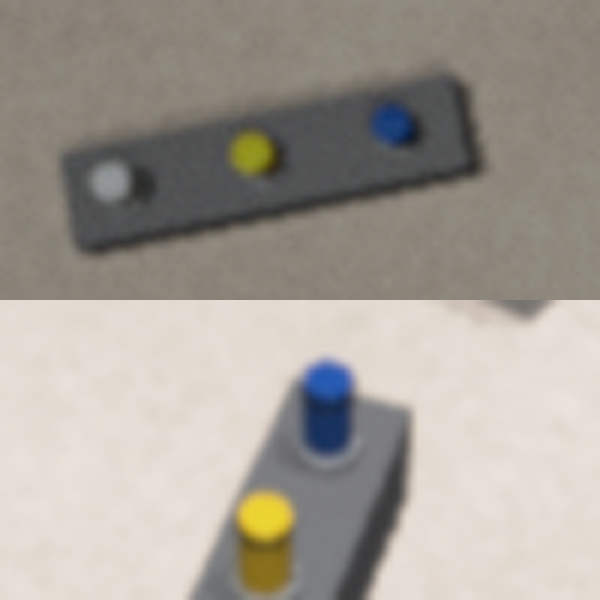

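```bash
cat > h.py <<'E'
import numpy as np
from rig import env
from scipy.spatial.transform import Rotation as Ro
C={n:env.read_camera(n) for n in("side","top")} if 0 else None
K={'side':(380.256,319.315,200.044,np.array([[-0.87488459,-0.48422387,-0.01020781],[-0.30259691,0.56293865,-0.76911325],[0.37816936,-0.66979648,-0.63903099]]),np.array([0.54976311,0.26129975,0.8136617])),
'top':(421.0537,318.479,193.346,np.array([[-0.05553151,-0.9984504,0.00361132],[-0.97793854,0.05366049,-0.20188307],[0.20137644,-0.01474252,-0.97940297]]),np.array([0.01753015,0.6397905,1.24019788]))}
def pl(n,u,v,z):
    f,cx,cy,R,t=K[n]; d=R.T@np.array([(u-cx)/f,(v-cy)/f,1]); o=-R.T@t
    return (o+d*(z-o[2])/d[2])
def proj(n,X):
    f,cx,cy,R,t=K[n]; c=R@np.asarray(X)+t; return c[0]/c[2]*f+cx,c[1]/c[2]*f+cy
def crop(u,v,x,y,k=6): return (u+.5)/k-.5+x,(v+.5)/k-.5+y
E
python3 - <<'E'
from h import *
def T(u,v,z):return pl('top',*crop(u,v,310,170),z)
def S(u,v,z):return pl('side',*crop(u,v,290,150),z)
for nm,f,o,sc in(('top',T,[(218,288),(350,300),(343,372),(212,358)],[(132,88),(479,131),(445,460),(90,413)]),('side',S,[(420,255),(495,187),(555,218),(485,288)],[(172,234),(398,65),(691,191),(477,388)])):
    P=np.array([f(*p,.075) for p in o]);Q=np.array([f(*p,.0755) for p in sc])
    y=Q[0]-Q[1]+Q[3]-Q[2]; x=Q[0]-Q[3]+Q[1]-Q[2]
    yaw=(np.arctan2(y[1],y[0])-np.pi/2, np.arctan2(x[1],x[0]))
    c=Q.mean(0);m=np.mean(yaw)
    print(nm,P.mean(0),'ctr',c,'yaw',yaw,'slot from screws',c[:2]-.03*np.array([np.cos(m),np.sin(m)]))
    y=P[0]-P[1]+P[3]-P[2];print(np.arctan2(y[1],y[0])-np.pi/2,np.linalg.norm(y)/2,np.linalg.norm(Q-c,axis=1))
print('pin top cam')
for nm,u,v in(('white',111,181),('yel',252,152),('blue',393,123)):
    print(nm,pl('top',*crop(u,v,205,215),.094), )
print('side',pl('side',*crop(265,216+0,280,235),.096),pl('side',*crop(328,81,280,235),.096))
st=env.get_state();print(Ro.from_rotvec(st['orientation']).as_matrix())
E
```

```text
top [ 0.5352544  -0.12698951  0.075     ] ctr [ 0.56485751 -0.13205434  0.0755    ] yaw (np.float64(-0.1839963777357696), np.float64(-0.18852272152159874)) slot from screws [ 0.53537639 -0.12649881]
-0.1542924711653737 0.0666669023234953 [0.12284523 0.12374097 0.12300763 0.12322488]
side [ 0.53471853 -0.12890053  0.075     ] ctr [ 0.56432446 -0.13296424  0.0755    ] yaw (np.float64(-0.18807721570986935), np.float64(-0.18842237301530518)) slot from screws [ 0.53485446 -0.12735004]
-0.14362608092084206 0.06423980473164803 [0.12353378 0.12364408 0.12355852 0.12353335]
pin top cam
white [0.49451557 0.2726084  0.094     ]
yel [0.50494351 0.20304145 0.094     ]
blue [0.51542401 0.13312395 0.094     ]
side [0.50383643 0.2035797  0.096     ] [0.51392504 0.13534481 0.096     ]
[[-9.43818836e-01 -4.89866486e-04  3.30462954e-01]
 [-3.30463282e-01  1.85994830e-03 -9.43817016e-01]
 [-1.52299685e-04 -9.99998150e-01 -1.91733713e-03]]
```

```bash
python3 - <<'E'
from h import *
print('stand',pl('top',525,255,0),pl('side',456,135,0),'dish',pl('top',459,246,.01),'vial',pl('top',500,180,.05))
# pipette tops heights: triangulate yellow top (559,248)top / (470,63)side
import cv2
def tri(a,b):
    Ps=[]
    for n in('top','side'):
        f,cx,cy,R,t=K[n];Ps.append(np.array([[f,0,cx],[0,f,cy],[0,0,1]])@np.c_[R,t])
    X=cv2.triangulatePoints(Ps[0],Ps[1],np.array(a,float),np.array(b,float));return (X[:3]/X[3]).ravel()
print(tri((559,248),(470,63)),tri((586,271),(492,60)),tri((577,223),(455,56)))
st=env.get_state();R=Ro.from_rotvec(st['orientation']).as_matrix()
def shift(p): return R.T@(np.array(p)-st['position'])
for p in([.40,-.25,.26],[.5044,.2033,.2],[.5044,.2033,.063]): print(p,shift(p).round(4))
E
```

```text
stand [ 0.41818348 -0.6611019   0.        ] [ 0.41644326 -0.67222315  0.        ] dish [ 0.4573835 -0.452128   0.01     ] vial [ 0.65449014 -0.59369916  0.05      ]
[ 0.42092412 -0.6055104   0.2902086 ] [ 0.36294297 -0.66210647  0.29079749] [ 0.48104339 -0.66552273  0.28415758]
[0.4, -0.25, 0.26] [-0.2949 -0.0293 -0.2814]
[0.5044, 0.2033, 0.2] [-0.5432  0.0315 -0.6746]
[0.5044, 0.2033, 0.063] [-0.5432  0.1685 -0.6743]
```

```bash
python3 -m inch '[[-0.543,0.03,-0.674,0,-79.2,0,0],[-0.543,0.03,-0.674,0,-79.2,0,0],[-0.543,0.03,-0.674,0,-79.2,0,0],[-0.543,0.03,-0.674,0,-79.2,0,0],[-0.543,0.03,-0.674,0,-79.2,0,0],[-0.543,0.03,-0.674,0,-79.2,0,0],[-0.543,0.03,-0.674,0,-79.2,0,0],[-0.543,0.03,-0.674,0,-79.2,0,0]]'
```

```text
t: 1.1
position: [0.3821, -0.1406, 0.2137]
orientation: [-1.276, 1.097, -1.098]
force: [0.6, 0.6, -0.9]
finger_gap: 0.0857
```

```bash
cat >> h.py <<'E'
def to(p,jaw=None,st=None):
    st=st or env.get_state();R=Ro.from_rotvec(st['orientation']).as_matrix()
    j=np.degrees(np.arctan2(R[1,2],R[0,2]))
    print('pos',st['position'].round(4),'jaw',j.round(2),'down',R[:,1].round(4),'F',st['force'].round(2),'gap',round(st['finger_gap'],4),'t',st['t'])
    print('shift',(R.T@(np.array(p)-st['position'])).round(4))
    if jaw is not None:
        c,s=np.cos(np.radians(jaw)),np.sin(np.radians(jaw))
        D=np.array([[s,0,c],[-c,0,s],[0,-1,0]])
        print('turn',np.degrees(Ro.from_matrix(R.T@D).as_rotvec()).round(2))
E
python3 -c "
from h import *
to([.5044,.2033,.2],8.5)"
```

```text
pos [ 0.3821 -0.1406  0.2137] jaw 8.63 down [ 5.e-04 -1.e-04 -1.e+00] F [ 0.63  0.57 -0.89] gap 0.0857 t 1.1
shift [-0.3217  0.0137  0.1725]
turn [-0.03  0.13  0.01]
```

```bash
python3 -m inch '[[-0.322,0.013,0.172,0,0,0,0],[-0.322,0.013,0.172,0,0,0,0],[-0.322,0.013,0.172,0,0,0,0],[-0.322,0.013,0.172,0,0,0,0],[-0.322,0.013,0.172,0,0,0,0],[-0.322,0.013,0.172,0,0,0,0],[-0.322,0.013,0.172,0,0,0,0],[-0.322,0.013,0.172,0,0,0,0]]'; python3 - <<'E'
from h import *
import cv2
to([.5044,.2033,.063],8.5)
for n in("side","top"):
    c=env.read_camera(n);cv2.imwrite(f"pics/{n}1.png",c["pixels"][:,:,::-1])
E
```

```text
t: 2.1
position: [0.5041, 0.201, 0.2003]
orientation: [-1.277, 1.1, -1.099]
force: [-0.1, -0.5, -0.1]
finger_gap: 0.085
pos [0.5041 0.201  0.2003] jaw 8.52 down [-1.4e-03 -8.0e-04 -1.0e+00] F [-0.11 -0.5  -0.12] gap 0.085 t 2.1
shift [-0.0023  0.1373  0.0008]
turn [0.08 0.02 0.03]
```

```bash
python3 -m inch '[[-0.002,0.045,0.001,0,0,0,0],[-0.002,0.09,0.001,0,0,0,0],[-0.002,0.12,0.001,0,0,0,0],[-0.002,0.137,0.001,0,0,0,0],[-0.002,0.137,0.001,0,0,0,0],[-0.002,0.137,0.001,0,0,0,0]]'; python3 - <<'E'
from h import *
import cv2
to([.5044,.2033,.063],8.5)
a=[]
for n,x,y in(("side",270,215),("top",190,190)):
    c=env.read_camera(n)["pixels"][:,:,::-1];a.append(cv2.resize(c[y:y+100,x:x+130],None,fx=3,fy=3,interpolation=2)*1)
import numpy as np
cv2.imwrite("pics/b2.png",np.hstack(a))
E
```

```text
t: 2.95
position: [0.5065, 0.2034, 0.0657]
orientation: [-1.273, 1.098, -1.101]
force: [0.5, -0.1, -0.3]
finger_gap: 0.0854
pos [0.5065 0.2034 0.0657] jaw 8.47 down [ 2.7e-03  8.0e-04 -1.0e+00] F [ 0.5  -0.1  -0.32] gap 0.0854 t 2.95
shift [-0.0002  0.0027 -0.0021]
turn [-0.16 -0.03 -0.02]
```

View pics/b2.png

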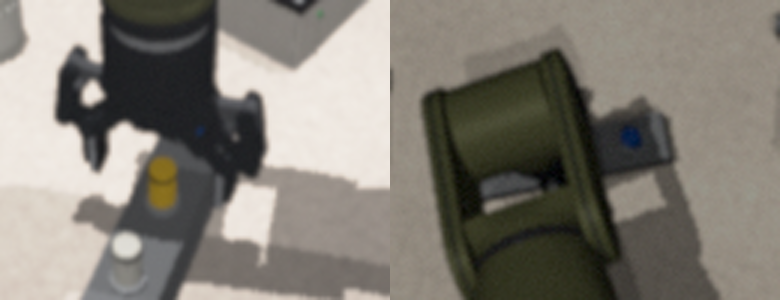

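The yellow head sits between the open fingers in the left crop, at about (163,182), and the neighbouring pins are clear. I'll close the gripper.

```bash
python3 -m inch '[[0,0.001,-0.001,0,0,0,1],[0,0.001,-0.001,0,0,0,1],[0,0.001,-0.001,0,0,0,1],[0,0.001,-0.001,0,0,0,1],[0,0.001,-0.001,0,0,0,1],[0,0.001,-0.001,0,0,0,1],[0,0.001,-0.001,0,0,0,1],[0,0.001,-0.001,0,0,0,1]]'; python3 - <<'E'
from h import *
to([.5044,.2033,.063],8.5)
E
```

```text
t: 4.05
position: [0.5044, 0.2033, 0.0632]
orientation: [-1.275, 1.099, -1.099]
force: [-0.5, 0.4, 2.2]
finger_gap: 0.0185
pos [0.5044 0.2033 0.0632] jaw 8.5 down [ 3.e-04  2.e-04 -1.e+00] F [-0.54  0.42  2.16] gap 0.0185 t 4.05
shift [ 0.      0.0002 -0.    ]
turn [-0.02 -0.   -0.01]
```

```bash
python3 -m inch '[[0,-0.02,0,0,0,0,1],[0,-0.05,0,0,0,0,1],[0,-0.1,0,0,0,0,1],[0,-0.12,0,0,0,0,1],[0,-0.12,0,0,0,0,1],[0,-0.12,0,0,0,0,1]]'; python3 - <<'E'
from h import *
import cv2
to([.535,-.1275,.16],79.3)
a=[]
for n,x,y in(("side",270,195),("top",190,190)):
    c=env.read_camera(n)["pixels"][:,:,::-1];a.append(cv2.resize(c[y:y+130,x:x+130],None,fx=3,fy=3,interpolation=2)*1)
cv2.imwrite("pics/b3.png",np.hstack(a))
E
```

```text
t: 4.8
position: [0.503, 0.2028, 0.1808]
orientation: [-1.279, 1.101, -1.098]
force: [0.9, 0.7, -2.0]
finger_gap: 0.0183
pos [0.503  0.2028 0.1808] jaw 8.5 down [-0.0035 -0.0011 -1.    ] F [ 0.93  0.74 -2.01] gap 0.0183 t 4.8
shift [ 0.3314  0.0211 -0.0171]
turn [  0.2 -70.8  -0.1]
```

View pics/b3.png

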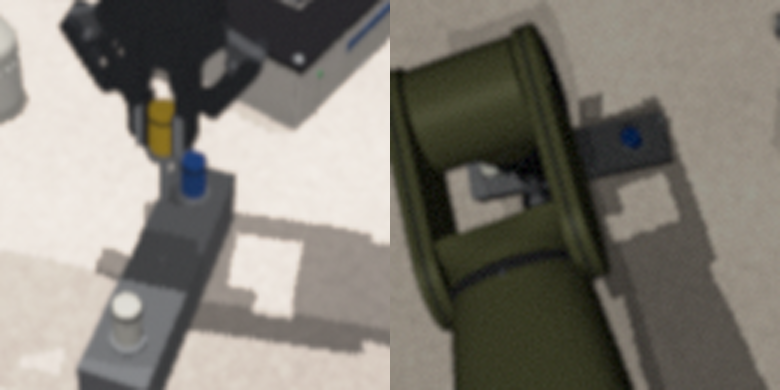

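```bash
python3 - <<'E'
from h import *
to([.532,-.1432,.18],79.3)
E
python3 -m inch '[[0.346,0,-0.017,0,-70.8,0,1],[0.346,0,-0.017,0,-70.8,0,1],[0.346,0,-0.017,0,-70.8,0,1],[0.346,0,-0.017,0,-70.8,0,1],[0.346,0,-0.017,0,-70.8,0,1],[0.346,0,-0.017,0,-70.8,0,1],[0.346,0,-0.017,0,-70.8,0,1],[0.346,0,-0.017,0,-70.8,0,1]]'; python3 - <<'E'
from h import *
to([.532,-.1432,.140],79.3)
E
```

```text
pos [0.5029 0.2028 0.1804] jaw 8.5 down [-0.0044 -0.0013 -1.    ] F [ 0.38  0.55 -1.9 ] gap 0.0185 t 4.9
shift [ 0.3465  0.0007 -0.0224]
turn [  0.25 -70.8   -0.13]
t: 5.9
position: [0.5377, -0.142, 0.1811]
orientation: [-1.565, 0.151, -0.146]
force: [0.2, 1.0, -1.3]
finger_gap: 0.0185
pos [ 0.5377 -0.142   0.1811] jaw 79.15 down [-0.003   0.0012 -1.    ] F [ 0.21  1.03 -1.32] gap 0.0185 t 5.9
shift [-0.0053  0.0412 -0.0022]
turn [-0.04 -0.15 -0.18]
```

```bash
python3 -m inch '[[-0.005,0.02,-0.002,0,0,0,1],[-0.005,0.04,-0.002,0,0,0,1],[-0.005,0.04,-0.002,0,0,0,1],[-0.005,0.04,-0.002,0,0,0,1],[-0.005,0.04,-0.002,0,0,0,1]]'; python3 - <<'E'
from h import *
import cv2
to([.532,-.1432,.140],79.3)
a=[]
for n,x,y in(("side",310,130),("top",290,140)):
    c=env.read_camera(n)["pixels"][:,:,::-1];cv2.imwrite(f"pics/{n}4.png",c);a.append(cv2.resize(c[y:y+100,x:x+100],None,fx=4,fy=4,interpolation=2)*1)
cv2.imwrite("pics/b4.png",np.hstack(a))
E
```

```text
t: 6.52
position: [0.534, -0.1425, 0.1439]
orientation: [-1.566, 0.145, -0.148]
force: [0.2, -0.8, 0.0]
finger_gap: 0.0184
pos [ 0.534  -0.1425  0.1439] jaw 79.31 down [ 1.5e-03 -6.0e-04 -1.0e+00] F [ 0.22 -0.76  0.01] gap 0.0184 t 6.525
shift [-0.0018  0.0039 -0.001 ]
turn [0.02 0.01 0.09]
```

View pics/b4.png

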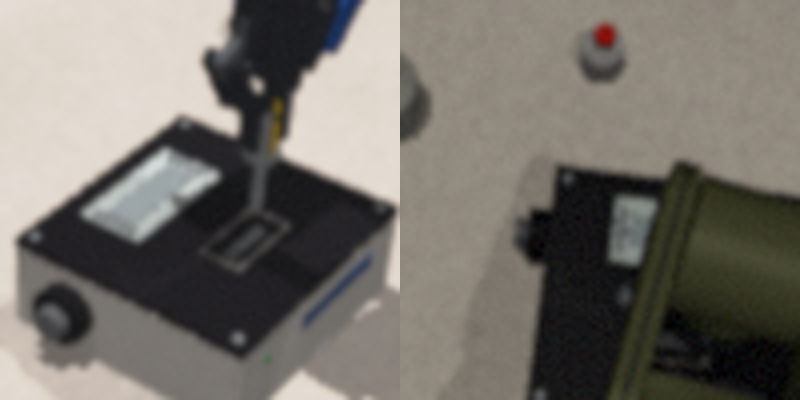

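In the side crop the pin hangs upright with its tip at about (258,210), above the far-right end of the slot outline. I'll compare that with the predicted position.

```bash
python3 - <<'E'
from h import *
to([.532,-.1432,.140],79.3)
import cv2
c=env.read_camera("side")["pixels"][:,:,::-1]
cv2.imwrite("pics/b5.png",cv2.resize(c[150:220,335:405],None,fx=8,fy=8,interpolation=2))
p=env.get_state()['position'];
t=[p[0],p[1],p[2]-.053]; print(proj('side',t), [((v+.5)*8-.5) for v in np.array(proj('side',t))-[335,150]])
ax=np.array([.186,.983]);print('collar', [((v+.5)*8-.5) for v in np.array(proj('side',[p[0],p[1],p[2]-.008]))-[335,150]])
E
```

```text
pos [ 0.5339 -0.1426  0.1439] jaw 79.29 down [ 1.5e-03 -6.0e-04 -1.0e+00] F [-0.22 -1.18 -0.88] gap 0.0181 t 6.625
shift [-0.0018  0.0039 -0.0009]
turn [ 0.02 -0.01  0.09]
(np.float64(373.8052990502215), np.float64(181.87370107881924)) [np.float64(313.94239240177194), np.float64(258.4896086305539)]
collar [np.float64(324.8163158765042), np.float64(151.62110944366736)]
```

View pics/b5.png

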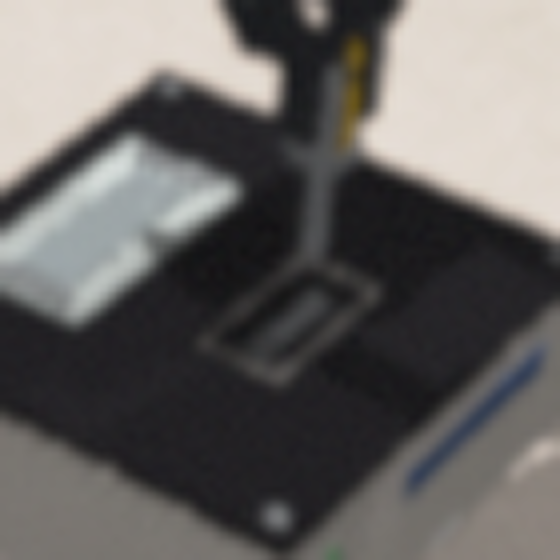

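```bash
python3 -m inch '[[-0.002,0.005,-0.001,0,0,0,1],[-0.002,0.01,-0.001,0,0,0,1],[-0.002,0.01,-0.001,0,0,0,1],[-0.002,0.01,-0.001,0,0,0,1],[-0.002,0.01,-0.001,0,0,0,1]]'; python3 - <<'E'
from h import *
to([.532,-.1432,.120],79.3)
E
```

```text
t: 7.3
position: [0.5313, -0.1432, 0.1332]
orientation: [-1.566, 0.146, -0.147]
force: [0.2, -0.4, -1.4]
finger_gap: 0.0187
pos [ 0.5313 -0.1432  0.1332] jaw 79.3 down [ 3.e-04 -1.e-04 -1.e+00] F [ 0.23 -0.38 -1.37] gap 0.0187 t 7.3
shift [0.0007 0.0132 0.0001]
turn [ 0.   -0.    0.02]
```

```bash
python3 -m inch '[[0.0007,0.003,0,0,0,0,1],[0.0007,0.006,0,0,0,0,1],[0.0007,0.008,0,0,0,0,1],[0.0007,0.008,0,0,0,0,1]]';  python3 -m inch '[[0,0.002,0,0,0,0,1],[0,0.004,0,0,0,0,1],[0,0.006,0,0,0,0,1],[0,0.006,0,0,0,0,1]]'; python3 - <<'E'
from h import *
import cv2
to([.532,-.1432,.115],79.3)
c=env.read_camera("side")["pixels"][:,:,::-1]
cv2.imwrite("pics/b6.png",cv2.resize(c[150:220,335:405],None,fx=8,fy=8,interpolation=2))
E
```

```text
t: 7.8
position: [0.5317, -0.1432, 0.1246]
orientation: [-1.566, 0.147, -0.146]
force: [-0.5, 0.7, -0.4]
finger_gap: 0.0183
t: 8.3
position: [0.5318, -0.1432, 0.1189]
orientation: [-1.566, 0.147, -0.146]
force: [0.3, 0.0, -0.1]
finger_gap: 0.0186
pos [ 0.5318 -0.1432  0.1189] jaw 79.3 down [-2.e-04  1.e-04 -1.e+00] F [ 0.29  0.04 -0.06] gap 0.0186 t 8.3
shift [0.0002 0.0039 0.0001]
turn [-0.   -0.   -0.01]
```

View pics/b6.png

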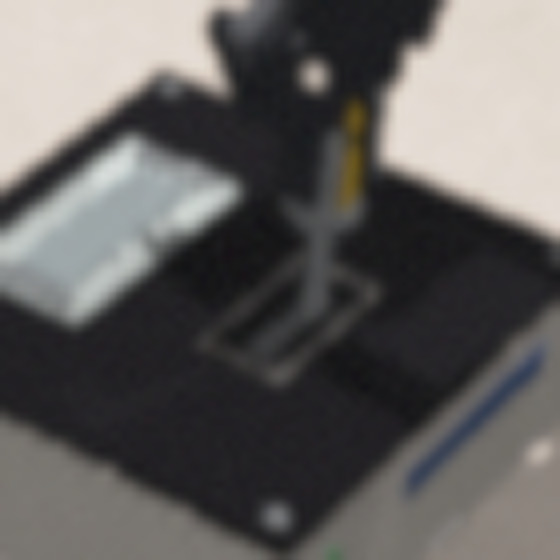

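The pin is through the slot, entering at about (315,305), with negligible force. I'll carry on down to the bar.

```bash
python3 -m inch '[[0,0.004,0,0,0,0,1],[0,0.008,0,0,0,0,1],[0,0.012,0,0,0,0,1],[0,0.013,0,0,0,0,1],[0,0.013,0,0,0,0,1]]';  python3 -m inch '[[0,0.001,0,0,0,0,1],[0,0.002,0,0,0,0,1],[0,0.002,0,0,0,0,1]]'; python3 -m inch '[[0,0.001,0,0,0,0,1],[0,0.002,0,0,0,0,1],[0,0.002,0,0,0,0,1]]'
```

```text
t: 8.98
position: [0.5316, -0.1432, 0.1056]
orientation: [-1.566, 0.147, -0.146]
force: [-0.1, 0.9, -1.8]
finger_gap: 0.0183
t: 9.35
position: [0.5319, -0.1433, 0.104]
orientation: [-1.566, 0.147, -0.147]
force: [0.2, 0.8, -1.1]
finger_gap: 0.0188
t: 9.72
position: [0.532, -0.1433, 0.1022]
orientation: [-1.566, 0.147, -0.147]
force: [-0.0, 0.0, -0.4]
finger_gap: 0.0184
```

```bash
python3 -m inch '[[0,0.001,0,0,0,0,1],[0,0.001,0,0,0,0,1]]';  python3 -m inch '[[0,0.001,0,0,0,0,1],[0,0.001,0,0,0,0,1]]'; python3 -m inch '[[0,0.001,0,0,0,0,1],[0,0.001,0,0,0,0,1]]'
```

```text
t: 9.98
position: [0.532, -0.1433, 0.1013]
orientation: [-1.566, 0.146, -0.147]
force: [-0.7, 0.8, 1.7]
finger_gap: 0.0183
t: 10.22
position: [0.5321, -0.1433, 0.1003]
orientation: [-1.566, 0.146, -0.147]
force: [-0.4, 0.3, 3.2]
finger_gap: 0.0185
t: 10.48
position: [0.5321, -0.1433, 0.0993]
orientation: [-1.566, 0.146, -0.147]
force: [-1.5, 0.8, 4.5]
finger_gap: 0.0185
```

Contact is on the bar at about 5 N. I'll sweep toward +y along the slot, which is tool +z.

```bash
for i in 1; do python3 -m inch '[[0,0,0.001,0,0,0,1],[0,0,0.002,0,0,0,1]]'; python3 -m inch '[[0,0,0.001,0,0,0,1],[0,0,0.002,0,0,0,1]]';  python3 -m inch '[[0,0,0.001,0,0,0,1],[0,0,0.002,0,0,0,1]]'; done
```

```text
t: 10.72
position: [0.5324, -0.1422, 0.0993]
orientation: [-1.568, 0.146, -0.147]
force: [-1.5, -2.4, 3.8]
finger_gap: 0.0183
t: 10.98
position: [0.5329, -0.1397, 0.0992]
orientation: [-1.567, 0.146, -0.147]
force: [-0.9, -3.0, 4.0]
finger_gap: 0.0185
t: 11.22
position: [0.5332, -0.1374, 0.0992]
orientation: [-1.566, 0.146, -0.147]
force: [-1.0, -4.6, 4.4]
finger_gap: 0.0185
```

```bash
python3 -m inch '[[0,0,0.001,0,0,0,1],[0,0,0.002,0,0,0,1]]'; python3 -c "
from h import *
print(env.get_state()['moment'])"; python3 -m inch '[[0,0,0.001,0,0,0,1],[0,0,0.001,0,0,0,1]]'
```

```text
t: 11.48
position: [0.5334, -0.1353, 0.099]
orientation: [-1.566, 0.146, -0.147]
force: [-2.1, -3.3, 3.9]
finger_gap: 0.0186
[-9.08993630e-01  2.32446094e-01  5.40496390e-04]
t: 11.72
position: [0.5336, -0.1341, 0.099]
orientation: [-1.565, 0.147, -0.147]
force: [-1.2, -3.1, 4.7]
finger_gap: 0.0184
```

```bash
for i in 1; do python3 -m inch '[[0,0,0.001,0,0,0,1],[0,0,0.002,0,0,0,1]]'; python3 -m inch '[[0,0,0.001,0,0,0,1],[0,0,0.002,0,0,0,1]]'; done
```

```text
t: 11.98
position: [0.5338, -0.1315, 0.0987]
orientation: [-1.563, 0.148, -0.147]
force: [-0.2, 1.7, -1.9]
finger_gap: 0.0185
t: 12.22
position: [0.5333, -0.1296, 0.0976]
orientation: [-1.564, 0.149, -0.145]
force: [-0.2, -0.9, -1.5]
finger_gap: 0.0185
```

```bash
python3 -m inch '[[0,0,0.001,0,0,0,1],[0,0,0.002,0,0,0,1]]'
```

```text
t: 12.48
position: [0.5344, -0.1282, 0.0986]
orientation: [-1.565, 0.147, -0.146]
force: [0.0, -0.1, -1.8]
finger_gap: 0.0183
```

Force vanished at y ≈ -0.132, so the tip is in the hole. I'll step back 1 mm to centre it, then lower gently.

```bash
python3 -m inch '[[0,0,-0.001,0,0,0,1],[0,0,-0.001,0,0,0,1]]'; python3 -m inch '[[0,0.001,0,0,0,0,1],[0,0.002,0,0,0,0,1]]'; python3 -c "
from h import *
to([.5345,-.1295,.083],79.3)"
```

```text
t: 12.72
position: [0.5345, -0.1295, 0.099]
orientation: [-1.566, 0.147, -0.147]
force: [-0.2, -0.4, -1.8]
finger_gap: 0.018
t: 12.98
position: [0.5346, -0.1296, 0.0971]
orientation: [-1.566, 0.146, -0.147]
force: [-0.3, -0.2, -1.9]
finger_gap: 0.0183
pos [ 0.5346 -0.1296  0.0971] jaw 79.3 down [ 3.e-04 -2.e-04 -1.e+00] F [-0.27 -0.23 -1.91] gap 0.0183 t 12.975
shift [-0.0001  0.0141  0.0001]
turn [ 0.01 -0.    0.02]
```

```bash
python3 -m inch '[[0,0.001,0,0,0,0,1],[0,0.002,0,0,0,0,1]]'; python3 -c "
from h import *
to([.5345,-.1295,.083],79.3)"
```

```text
t: 13.22
position: [0.5345, -0.1295, 0.0949]
orientation: [-1.566, 0.147, -0.147]
force: [0.0, -0.0, -0.8]
finger_gap: 0.0184
pos [ 0.5345 -0.1295  0.0949] jaw 79.3 down [ 0. -0. -1.] F [ 0.03 -0.01 -0.79] gap 0.0184 t 13.225
shift [0.     0.0119 0.    ]
turn [ 0. -0.  0.]
```

Tip is about 7 mm below the bar face with no force, so I'll continue down.

```bash
python3 -m inch '[[0,0.002,0,0,0,0,1],[0,0.003,0,0,0,0,1]]'; python3 -m inch '[[0,0.002,0,0,0,0,1],[0,0.003,0,0,0,0,1]]'; python3 -m inch '[[0,0.002,0,0,0,0,1],[0,0.003,0,0,0,0,1]]'
```

```text
t: 13.48
position: [0.5344, -0.1295, 0.0918]
orientation: [-1.566, 0.147, -0.146]
force: [-0.3, -0.1, -0.6]
finger_gap: 0.0185
t: 13.72
position: [0.5344, -0.1295, 0.0888]
orientation: [-1.566, 0.147, -0.147]
force: [-0.2, 0.6, -1.3]
finger_gap: 0.0187
t: 13.98
position: [0.5344, -0.1295, 0.0858]
orientation: [-1.566, 0.147, -0.146]
force: [-1.0, -0.1, -0.9]
finger_gap: 0.0185
```

```bash
python3 -m inch '[[0,0.001,0,0,0,0,1],[0,0.001,0,0,0,0,1]]';python3 -m inch '[[0,0.001,0,0,0,0,1],[0,0.001,0,0,0,0,1]]'
```

```text
t: 14.22
position: [0.5344, -0.1295, 0.0849]
orientation: [-1.566, 0.147, -0.147]
force: [-0.3, -0.6, -1.4]
finger_gap: 0.0183
t: 14.48
position: [0.5344, -0.1295, 0.084]
orientation: [-1.566, 0.147, -0.147]
force: [-0.6, -0.5, -1.0]
finger_gap: 0.0183
```

```bash
python3 -m inch '[[0,0.0005,0,0,0,0,1],[0,0.0005,0,0,0,0,1]]';python3 -m inch '[[0,0,0,0,0,0,0.6],[0,0,0,0,0,0,0],[0,0,0,0,0,0,0],[0,0,0,0,0,0,0],[0,0,0,0,0,0,0],[0,0,0,0,0,0,0]]'; python3 - <<'E'
from h import *
import cv2
to([.5345,-.1295,.2],79.3)
c=env.read_camera("side")["pixels"][:,:,::-1]
cv2.imwrite("pics/b7.png",cv2.resize(c[150:220,335:405],None,fx=8,fy=8,interpolation=2))
E
```

```text
t: 14.72
position: [0.5345, -0.1295, 0.0835]
orientation: [-1.566, 0.147, -0.147]
force: [-0.2, 0.6, -1.0]
finger_gap: 0.0181
t: 15.48
position: [0.5345, -0.1295, 0.0835]
orientation: [-1.566, 0.147, -0.147]
force: [-0.2, 0.5, -0.0]
finger_gap: 0.0854
pos [ 0.5345 -0.1295  0.0835] jaw 79.3 down [ 0.  0. -1.] F [-0.18  0.5  -0.04] gap 0.0854 t 15.475
shift [ 0.     -0.1165 -0.    ]
turn [-0. -0.  0.]
```

View pics/b7.png

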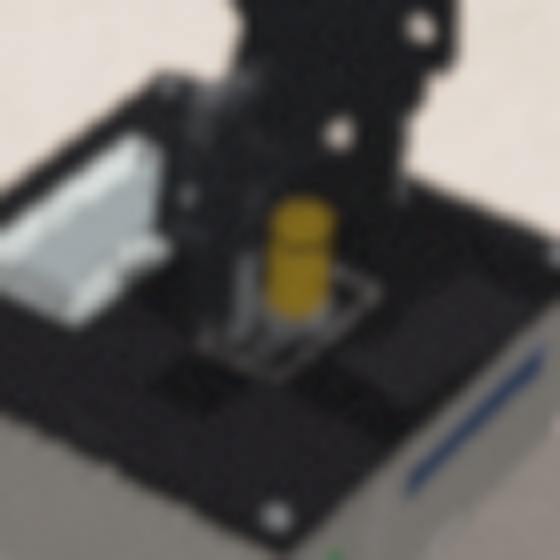

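The gripper is open, and the pin stands upright with its head at (300,255) and its collar on the cover. I'll retreat straight up.

```bash
python3 -m inch '[[0,-0.02,0,0,0,0,0],[0,-0.05,0,0,0,0,0],[0,-0.1,0,0,0,0,0],[0,-0.14,0,0,0,0,0],[0,-0.14,0,0,0,0,0],[0,-0.14,0,0,0,0,0],[0,-0.14,0,0,0,0,0]]'; python3 - <<'E'
from h import *
import cv2
to([.5345,-.1295,.2],79.3)
a=[]
for n in("side","top"):
    c=env.read_camera(n)["pixels"][:,:,::-1];cv2.imwrite(f"pics/{n}8.png",c)
    if n=="side":a=cv2.resize(c[150:220,335:405],None,fx=8,fy=8,interpolation=2);cv2.imwrite("pics/b8.png",a)
p=[.5345,-.1295]
for z in(.075,.080,.116):print(z,(np.array(proj('side',p+[z]))-[335,150]+.5)*8-.5)
E
```

```text
t: 16.4
position: [0.5336, -0.1292, 0.2221]
orientation: [-1.565, 0.149, -0.145]
force: [0.5, -0.2, -1.0]
finger_gap: 0.0856
pos [ 0.5336 -0.1292  0.2221] jaw 79.3 down [-2.5e-03  9.0e-04 -1.0e+00] F [ 0.52 -0.25 -1.  ] gap 0.0856 t 16.4
shift [ 0.001   0.0221 -0.0002]
turn [-0.02 -0.   -0.15]
0.075 [293.62064426 314.36682732]
0.08 [294.73595218 302.96849262]
0.116 [302.97075203 218.80966681]
```

View pics/b8.png

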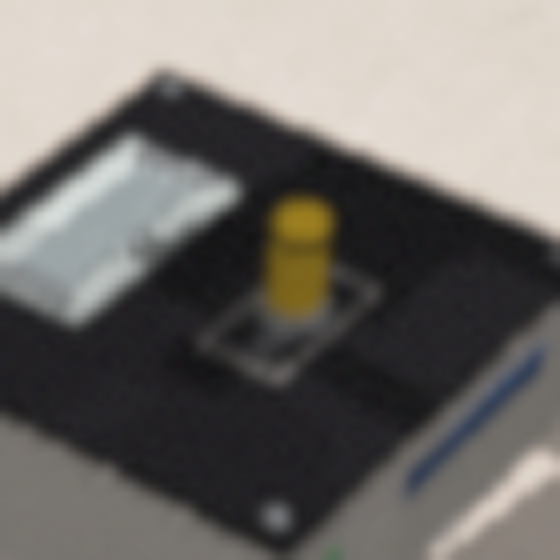

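View pics/side8.png

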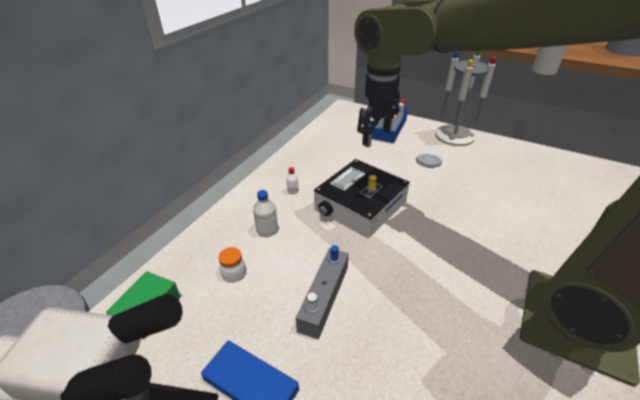

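The pin stands in the slot and the other objects look unmoved. The head top appears about 5 zoomed pixels higher than predicted, so I'll check the seating height more precisely, using the original rack picture as reference.

```bash
python3 - <<'E'
from h import *
import cv2
from scipy.optimize import least_squares
def meas(f,box):
    im=cv2.imread(f); x,y,w,h=box
    im=cv2.resize(im[y:y+h,x:x+w],None,fx=8,fy=8,interpolation=2).astype(float)
    m=((im[:,:,2]-im[:,:,0])>45).astype(np.uint8)
    n,l,s,c=cv2.connectedComponentsWithStats(m);i=1+np.argmax(s[1:,4])
    g=lambda u,k:(u+.5)/8-.5+k
    return [g(s[i,0],x),g(s[i,1],y),g(s[i,0]+s[i,2]-1,x),g(s[i,1]+s[i,3]-1,y),*(g(c[i][0],x),g(c[i][1],y))]
def pred(x,y,z0):
    P=[proj('side',[x+.01*np.cos(a),y+.01*np.sin(a),z]) for a in np.linspace(0,6.28,60) for z in(z0+.005,z0+.041)]
    P=np.array(P);h=cv2.convexHull(P.astype(np.float32));M=cv2.moments(h)
    return [*P.min(0),*P.max(0),M['m10']/M['m00'],M['m01']/M['m00']]
a=np.array(meas('pics/side0.png',(300,250,50,45)));print('rack ',a.round(2),np.array(pred(.5044,.2033,.055)).round(2))
b=np.array(meas('pics/side8.png',(350,160,50,45)));print('stage',b.round(2))
for z in(.075,.077,.079):print(z,np.array(pred(.5345,-.1295,z)).round(2))
print('blue/white shift check')
A=cv2.imread('pics/side0.png').astype(int);B=cv2.imread('pics/side8.png').astype(int)
for n,(x,y,w,h) in dict(blue=(325,240,20,22),white=(300,288,22,25)).items(): print(n,np.abs(A-B)[y:y+h,x:x+w].mean())
E
```

```text
rack  [318.69 266.19 328.69 283.69 323.69 274.65] [318.87 266.75 328.29 284.84 323.61 275.75]
stage [367.94 174.19 376.19 189.06 371.91 181.49]
0.075 [367.77 174.74 376.16 189.67 371.93 182.17]
0.077 [367.82 174.14 376.22 189.09 371.98 181.58]
0.079 [367.87 173.55 376.29 188.52 372.04 181.  ]
blue/white shift check
blue 10.290151515151516
white 2.6636363636363636
```

```bash
python3 - <<'E'
import cv2,numpy as np
f=lambda p,x,y:cv2.resize(cv2.imread(p)[y:y+90,x:x+80],None,fx=4,fy=4,interpolation=2)
cv2.imwrite('pics/cmp.png',np.hstack([f('pics/side0.png',285,240),f('pics/side8.png',285,240)]))
E
```

```text
(no output)
```

View pics/cmp.png

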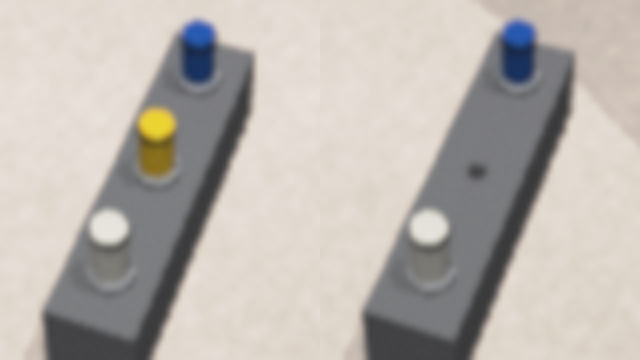

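The blue pin (199,52 → 519,52) and the white pin (109,245 → 429,245) are exactly where they were. The larger difference at the blue pin comes from the arm's shadow. Handing in.

```bash
python3 -m inch '[[0,0,0,0,0,0,0],[0,0,0,0,0,0,0]]'; python3 -c "
from rig import env
print(env.hand_in())"
```

```text
t: 16.75
position: [0.5343, -0.1294, 0.2231]
orientation: [-1.566, 0.147, -0.146]
force: [0.5, -0.5, 0.1]
finger_gap: 0.0857
the job is handed in; nothing more can be done
None
```

The lock pin is home in the hidden hole, and I handed the job in at about 16.8 s. I took it from the rack's middle hole, lowered it through the shutter about 16 mm to one side of the slot's centre and swept along the lock bar. The tip fell into the hole about 5 mm from centre. I then lowered the pin until the collar was at the cover, released it and backed straight up.

**Forces:** while feeling for the hole, the readings stayed at about 6–7 N in total, well under the 25 N limit. They are taken at the end of each move, so brief peaks in between would not show.

**Final checks:**
- **Seating:** in the side picture the pin stands upright, but its head looked about 2 mm high against a direct prediction. The head also read high in the rack picture, where the collar was known to be seated. Allowing for that offset, the collar is down on the cover. The release height agrees: the collar was at most about 0.5 mm above the cover when I let go.
- **Blue and white pins:** they look unmoved. The picture difference around the blue pin was larger than around the white one, but a side-by-side view showed only the arm's shadow.
- **Bystanders:** they look in place in the side picture. I checked these by eye only.
- **Robot:** the gripper is open and about 14 cm above where it let go, touching nothing.

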